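# Pin the lever press: drive the hinge pin home and snap in its spring cotter

### The job

The hinge pin of the small lever press has crept out of its fork. Push the pin gently home until you feel its head stop against the fork, then take the spring cotter from the wooden tool block and press its straight leg down through the cross hole in the pin's far end until the bow snaps around the pin, and let go of it there. Do not force the cotter against solid metal, and leave the glue bottle, tin and spool alone.

Things in the scene. Friction and masses are not known exactly. Their poses are not given: they have to be found in the camera images.
- fork (a point): Middle of the press's fork, on the hinge pin's axis, 120 mm above the table. z up, y along the pin (pushed home towards +y), x to the column; the lever rises that way at 30 degrees. Cheeks: outer faces at y = -24 and +24 mm, tops 13 mm above the axis. Steel pin 20 mm in diameter; its round head, at the -y end, is 28 mm across and 8 mm thick.
- pin (a joint): How far the pin is drawn out to -y from its stop, m: 0 home, 0.027 to 0.036 at the start (the hole is then hidden in the fork). The head's outer face lies at fork y = -32 mm less this, plus the unmeasured wear of up to 8 mm either way, so contact must be felt; the hole is 76 mm from that face. It slides against about 6 N, stays where left, and stops hard at 0.
- cotter_eye (a point): Centre of the coil eye of the loose steel spring cotter standing in the block's slot. Eye: disc 24 mm across, 10 mm thick along the cotter's y, gripped over its flat faces, centre 34 mm above the block's top. z up, legs to -z: the straight leg (wire 5 mm) at x = -9.5 mm, its blunt tip 72 mm below the eye's centre; the shorter springy bow leg at its +x side, ending 62.5 mm below.
- cotter_bow (a joint): Opening of the bow leg, rad: 0 relaxed, about 0.1 spread over the pin. Pushing down meets some 2 to 8 N, and 5 to 9 N sideways, with the eye's centre 60 to 50 mm above the pin's axis; then it snaps and draws itself down. Fully on: eye centre at most 40 mm above the axis (released, it settles at about 32), cotter's plane across the pin, bow round either side.
- block: Fixed wooden tool block 150 x 60 x 44 mm high, origin under its centre; the cotter's slot (38 mm deep) is on its -x half; short upright punches stand at x = +20 to +70 mm, up to 110 mm above the table.
- press: The fixed grey lever press; base plate 200 x 110 x 14 mm; origin on the table right below fork, same axes. The pin's cross hole is vertical, 7 x 7 mm, right through, at x = 0. With the pin home it lies somewhere from fork y = +36 to +52 mm: wear shifts pin, head and hole together, unmeasured, so see or feel for it. The pin ends 12.5 mm beyond the hole. Free space below.
- cotter: The whole cotter, 65 g, with origin and axes as cotter_eye. The wires are 5 mm thick.
- glue: White glue bottle, 44 mm across, 100 mm high, origin under its centre. Leave alone.
- tin: Open steel tin, 64 mm across, 60 mm high, origin under its centre. Leave alone.
- spool: Wooden spool, 40 mm across, 50 mm high, origin under its centre. Leave alone.
Things that resemble listed ones, but are neither listed nor needed, are in the scene too. Several things have the shape of the press; the one meant has the colours described above.

How it is judged:
On the way, in this order (a step that is already met when the one before it is completed fails the run):
1. the pin is home: drawn out by less than 2 mm (value of joint pin below 0.002 m), for 0.2 s.
2. the cotter's leg is through the pin and its bow has snapped over (z of cotter_eye in the frame of fork between 0.022 and 0.044 m and y of cotter_eye in the frame of fork between 0.03 and 0.058 m and x of cotter_eye in the frame of fork between -0.016 and 0.016 m), for 0.2 s.
At the end, for the whole second after the job is handed in: Pin home within 2 mm; the cotter released, at rest, upright and across the pin within 0.3 rad, leg through the hole: eye centre 22 to 44 mm above the pin axis, within 16 mm in the fork's x, at 30 to 58 mm in its y; bow closed under 0.07 rad (all of step 2 and value of joint pin below 0.002 m and angle between cotter_eye's own z axis and vertical below 0.3 rad and angle between the y axis of cotter_eye and the y axis of fork, either way round below 0.3 rad and value of joint cotter_bow below 0.07 rad and linear speed of cotter below 0.01 m/s); the robot touches nothing.
It fails at once if the cotter is forced against the press with more than 40 N (contact force between cotter and press above 40 N).
It fails at once if the fingers push the press or its pin with more than 45 N (contact force between the fingers and press above 45 N).
It fails at once if a bystander is moved by more than 20 mm (distance of any of glue, tin, spool from where it was at the start of the episode above 0.02 m).
It also fails if it takes over 64 s, if anything falls off the work surface, if the arm or the gripper's body presses on something with over 40 N, if the wrist force passes 120 N, or if a joint passes its speed limit or range.

### The arm

A 7-joint arm with a two-finger parallel gripper is mounted at the origin on the work surface. World frame = base frame: x ahead of the robot, y to its left, z up, the work surface at z = 0. Lengths are in m, angles in rad, forces in N, time in s.
With the tool pointing down it reaches from about 0.425 to 0.95 m from the base axis. Payload 4.7 kg.
Tool frame: the origin (TCP) lies between the finger pads; the fingertips stand 17 mm ahead of it and the grasp point (between the pads) lies 2 mm behind it; z points along the fingers, y is the line along which they close (so a half turn about z gives the same grasp; the last joint's range is limited). The gripper opens to 85 mm and grips with 20 to 120 N. Pads are 22 mm wide; open, the fingers measure 114 mm over their backs; the gripper's body (76 mm by 85 mm) begins 54 mm behind the grasp point. The pads swing forward as they close: fully open they stand 13 mm farther back than shut.
Start: joints at [1.097, 0.469, -0.049, 1.532, 0.024, 1.141, -0.082], TCP at [0.29, -0.609, 0.223] pointing down, gripper open.
Joint ranges: [-2.59, 2.59], [-0.33, 1.99], [-1.39, 1.29], [0.1, 2.45], [-1.04, 4.18], [0.21, 1.99], [-2.66, 2.66]. Speed limits (rad/s): [2.57, 2.57, 3.14, 3.14, 3.14, 3.14, 3.14].

### API

Orientations are given as a rotation vector (axis times angle).
In Python, from station import goto, move_l, goto_joints, release, close_gripper, pause, solve_ik, state, camera, get_calibration, Unreachable, hand_in gives the robot as it stands. Calls block until the motion is done:
- goto(position, orientation): joint-space move of the TCP to a pose.
- move_l(position, frame=None, velocity=0.15, f_stop=None): straight line of the TCP; frame=None keeps the orientation; velocity is the mean speed in m/s. With f_stop (N) it stops when the force on the tool has changed by that much, and returns True; else False.
- goto_joints(angles): joint-space move.
- release() and close_gripper(strength=None): open the fingers fully, or close them until they stop; strength is the grip in N (None keeps the last).
- pause(seconds).
- solve_ik(position, orientation): joint angles nearest the present ones, or None.
- state(): the state.
- camera(name): name is "scene" or "top"; returns the picture (400x640x3 uint8, red, green, blue); there is no depth.
- get_calibration(name): a dict with "fx", "fy", "cx", "cy" (pixels), "view" (4x4, takes a point from world to camera coordinates). Camera axes: x right, y down, z forward; pixel columns grow to the right and rows downward; lengths in m; the calibration is good to about 2 mm. A picture is of the moment at which its call begins. get_calibration takes no time and is no camera call.
A pose or a line that the arm cannot do raises Unreachable and nothing moves.
- hand_in(): hands the job in; it is judged then, once.
The state is a dict: "t": time; "q": joint angles; "joint_velocities": joint speeds; "effort": joint torques, N m; "ee_pos": TCP position; "eef_rot": TCP orientation; "wrist_force": force on the tool from outside, world axes, zero at the start; "torque": the same for the moment, N m; "grip_width": finger opening in m; "gripper_force": force on a finger pad.
Only numpy, scipy, OpenCV 4.12 (cv2) and the standard library are available. Lean on these libraries where they do the work, as an engineer would, in place of code of your own. Each camera call takes 0.05 s, during which the arm holds its last target. There are 200 camera calls.

## Working session

There is one attempt and no reset: what is moved stays moved. The work goes in short steps, each a Python script; the robot and the scene stay as the last script left them, time stands still between calls to the robot, and variables do not carry over. Pictures are saved under pics/ and viewed, at most 10 in all, crops included, and the job is handed in when it is done.

```bash
ls; mkdir -p pics
python3 - <<'E'
from station import *
import cv2,numpy as np
for n in("scene","top"):
    im=camera(n); np.save(f"pics/{n}0.npy",im); cv2.imwrite(f"pics/{n}0.png",cv2.resize(im[:,:,::-1],(800,500)))
    c=get_calibration(n); print(n,{k:np.round(v,4).tolist() for k,v in c.items()})
s=state();print(s)
E
```

```text
pics
scene {'fx': 401.6781, 'fy': 401.6781, 'cx': 323.2198, 'cy': 193.5908, 'view': [[0.3757, 0.9266, 0.0164, -0.0057], [0.7202, -0.2807, -0.6345, -0.2339], [-0.5833, 0.2501, -0.7728, 1.5389], [0.0, 0.0, 0.0, 1.0]]}
top {'fx': 488.4208, 'fy': 488.4208, 'cx': 322.489, 'cy': 203.8106, 'view': [[0.0049, -1.0, 0.002, -0.1513], [-0.9802, -0.0052, -0.1978, 0.3672], [0.1978, -0.001, -0.9802, 1.5386], [0.0, 0.0, 0.0, 1.0]]}
{'t': 0.1, 'q': array([ 1.09712792,  0.46935142, -0.04864879,  1.53358243,  0.02412426,
        1.14104152, -0.08228403]), 'joint_velocities': array([-3.97007056e-04, -1.31379689e-03, -3.71611398e-05, -2.56945997e-03,
       -1.07805616e-03, -3.63997398e-05,  1.61191730e-03]), 'effort': array([ 1.43505178e-03, -5.11514461e+01, -4.69090906e-02, -2.38387245e+01,
        1.07374659e-02,  4.38760282e-03,  1.10722644e-05]), 'ee_pos': array([ 0.29021195, -0.60880941,  0.22166952]), 'eef_rot': array([-3.06249906e+00, -6.92671418e-01,  7.17395362e-04]), 'wrist_force': array([0.47835759, 0.47962068, 0.87253723]), 'torque': array([ 0.02818786,  0.0212064 , -0.03689256]), 'gripper_force': 0.0, 'grip_width': 0.08528254274025336}
```

View pics/scene0.png

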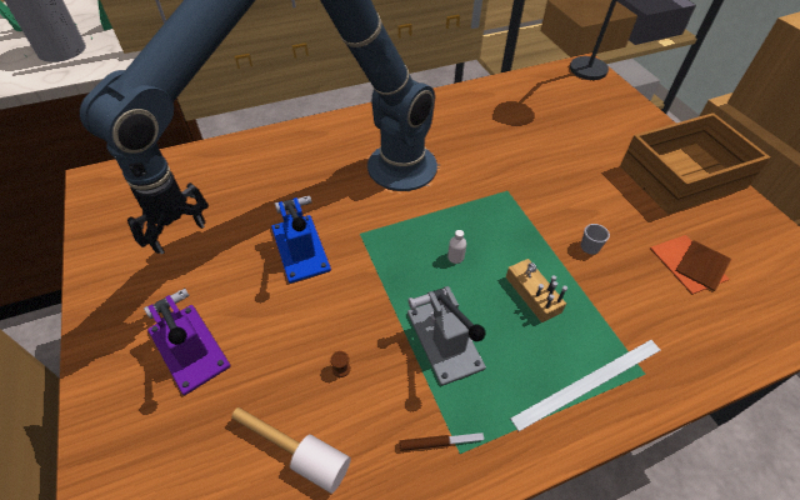

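View pics/top0.png

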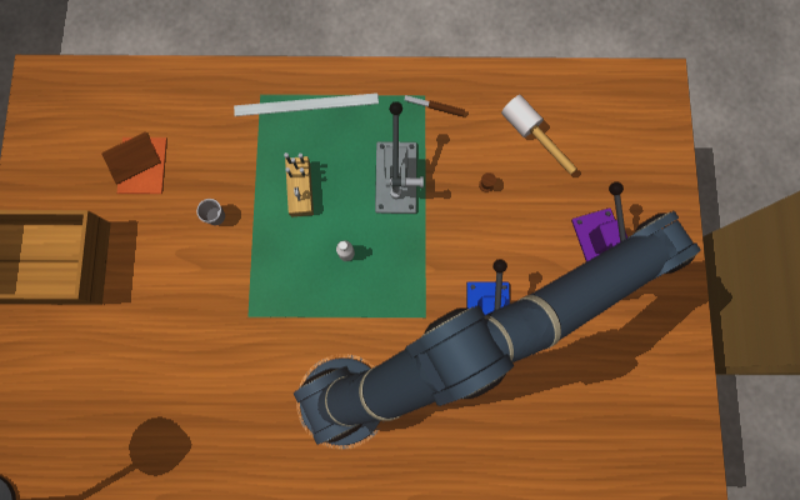

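Three presses: grey at scene (445,340), blue at (300,240) and purple at (190,345). By its colour, the grey one is the target. The cotter and punches stand on the block: the cotter is about (530,270), the black-topped punches about (550,290). The spool is at (340,365), the glue at (457,248) and the tin at (595,240). I'll check with close crops.

Run:
```python
import cv2,numpy as np
im=np.load("pics/scene0.npy")[:,:,::-1]; cv2.imwrite("pics/s_crop.png",cv2.resize(im[195:315,310:470],(800,600),interpolation=cv2.INTER_CUBIC))
im=np.load("pics/top0.npy")[:,:,::-1]; cv2.imwrite("pics/t_crop.png",cv2.resize(im[80:180,220:350],(780,600),interpolation=cv2.INTER_CUBIC))
```

```text
(no output)
```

View pics/s_crop.png

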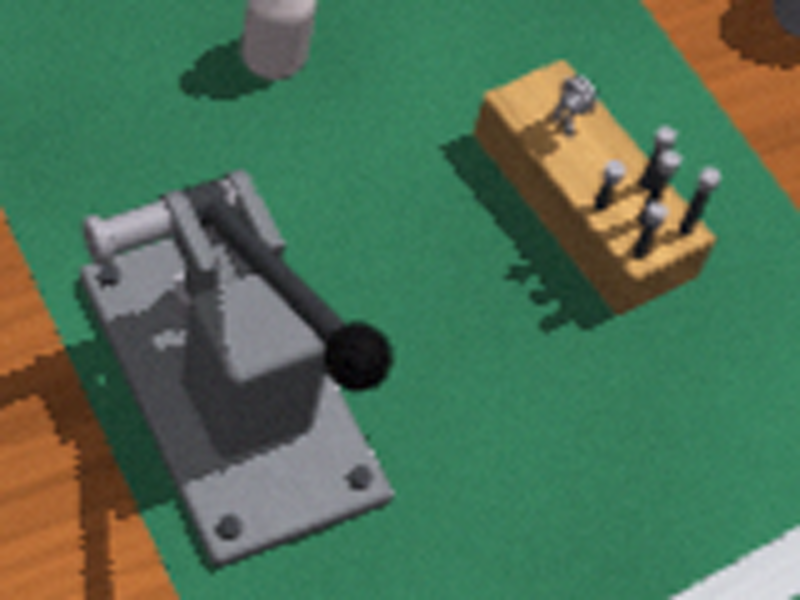

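View pics/t_crop.png

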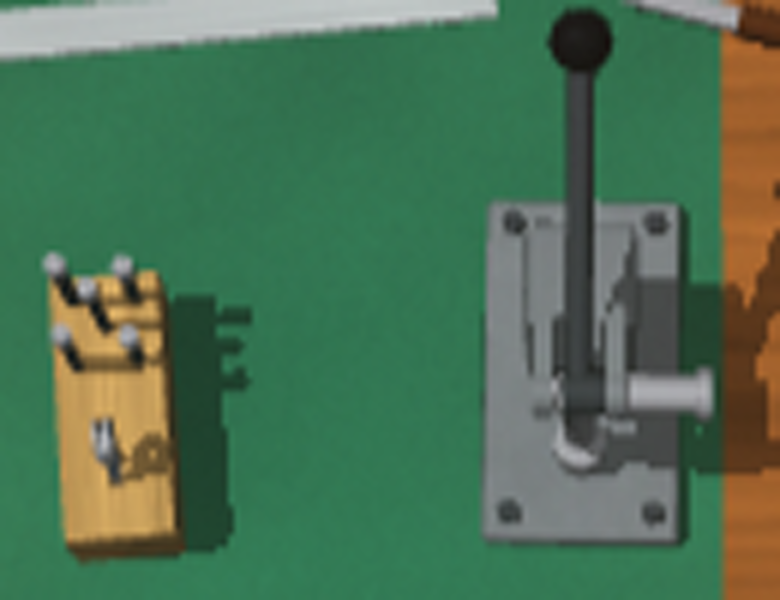

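The crops confirm the grey press: its head sticks out to -y (right in the top view), the head is at top crop (705,393) and the column is towards +x. The cotter stands at top crop (103,437) and scene crop (578,95), clear of the five punches.

```bash
cat > h.py <<'E'
from station import *
import numpy as np, cv2
from scipy.spatial.transform import Rotation as R
def ray(n,u,v):
    c=get_calibration(n);V=np.array(c["view"]);d=V[:3,:3].T@np.array([(u-c["cx"])/c["fx"],(v-c["cy"])/c["fy"],1]);return -V[:3,:3].T@V[:3,3],d
def plane(n,u,v,z):
    o,d=ray(n,u,v);return o+d*(z-o[2])/d[2]
def tri(a,b):
    (o1,d1),(o2,d2)=a,b
    s=np.linalg.lstsq(np.c_[d1,-d2],o2-o1,rcond=None)[0];p,q=o1+s[0]*d1,o2+s[1]*d2
    return (p+q)/2,np.linalg.norm(p-q)
def proj(n,p):
    c=get_calibration(n);V=np.array(c["view"]);x=V[:3,:3]@np.asarray(p)+V[:3,3];return np.array([c["fx"]*x[0]/x[2]+c["cx"],c["fy"]*x[1]/x[2]+c["cy"]])
def down(yaw):  # tool z down, tool y at world yaw angle
    y=np.array([np.cos(yaw),np.sin(yaw),0]);z=np.array([0,0,-1.]);return R.from_matrix(np.c_[np.cross(y,z),y,z]).as_rotvec()
def zoom(n,p,r,name,s=8):
    im=camera(n);np.save(f"pics/{name}.npy",im);u,v=np.round(proj(n,p)).astype(int);w,h=r
    cv2.imwrite(f"pics/{name}.png",cv2.resize(im[v-h:v+h,u-w:u+w,::-1],None,fx=s,fy=s,interpolation=cv2.INTER_CUBIC));return u-w,v-h
E
python3 - <<'E'
from h import *
np.set_printoptions(precision=4,suppress=True)
t=lambda x,y:(220+x/6,80+y/6); s=lambda x,y:(310+x/5,195+y/5)
for p in[(492,203),(681,205),(682,540),(485,540)]:print("plate",plane("top",*t(*p),.014))
for p in[(83,270),(215,563),(392,492)]:print("plate s",plane("scene",*s(*p),.014))
for p in[(50,278),(158,270),(180,540),(70,545)]:print("block",plane("top",*t(*p),.044))
for p in[(485,100),(565,62),(714,240),(627,280)]:print("block s",plane("scene",*s(*p),.044))
print("eye",tri(ray("top",*t(103,435)),ray("scene",*s(578,95))))
for z in(.078,):print(plane("top",*t(103,435),z),plane("scene",*s(578,95),z))
print("head top",plane("top",*t(705,393),.12),"pin near cheek",plane("top",*t(640,391),.12))
print("head",tri(ray("top",*t(705,393)),ray("scene",*s(97,240))))
print("cheek y",plane("top",*t(533,375),.133),plane("top",*t(633,375),.133))
E
```

```text
plate [ 0.6842 -0.0783  0.014 ]
plate [ 0.6836 -0.1853  0.014 ]
plate [ 0.4873 -0.186   0.014 ]
plate [ 0.4867 -0.077   0.014 ]
plate s [ 0.4943 -0.1836  0.014 ]
plate s [ 0.6895 -0.1873  0.014 ]
plate s [ 0.6882 -0.0793  0.014 ]
block [0.6269 0.164  0.044 ]
block [0.6319 0.1045 0.044 ]
block [0.4775 0.0871 0.044 ]
block [0.4744 0.1466 0.044 ]
block s [0.4892 0.0864 0.044 ]
block s [0.4816 0.1482 0.044 ]
block s [0.6279 0.1613 0.044 ]
block s [0.6325 0.0988 0.044 ]
eye (array([0.5258, 0.1241, 0.0769]), np.float64(0.0024081532771667866))
[0.526 0.125 0.078] [0.5261 0.1222 0.078 ]
head top [ 0.5374 -0.1954  0.12  ] pin near cheek [ 0.5383 -0.1615  0.12  ]
head (array([ 0.5379, -0.1957,  0.1182]), np.float64(0.0005912924528943259))
cheek y [ 0.5424 -0.106   0.133 ] [ 0.5427 -0.1577  0.133 ]
```

Run:
```python
from h import *
np.set_printoptions(precision=4,suppress=True)
close_gripper(30)
p=state()["ee_pos"];move_l([p[0],p[1],.36],velocity=.3)
for y in(0,np.pi):print(y,solve_ik([.538,-.25,.3],down(y)))
q=state()["q"]
sol=[(abs(solve_ik([.538,-.25,.3],down(y))-q).max(),y) for y in(0,np.pi) if solve_ik([.538,-.25,.3],down(y)) is not None]
yaw=min(sol)[1]
goto([.538,-.25,.3],down(yaw));move_l([.538,-.25,.124],velocity=.2);
print(yaw,state()["t"],state()["ee_pos"],state()["wrist_force"])
print(move_l([.538,-.216,.124],velocity=.06,f_stop=12),state()["ee_pos"])
print(move_l([.538,-.155,.124],velocity=.025,f_stop=14))
s=state();print(s["t"],s["ee_pos"],s["wrist_force"],s["q"])
print(zoom("scene",[.538,-.132,.12],(40,30),"push",10))
```

```text
0 [ 0.6999  0.3109 -0.4337  1.614   0.136   1.2467  0.241 ]
3.141592653589793 [-0.4281  0.4392  1.1185  1.6756 -0.4097  1.2875 -2.3709]
0 4.125 [ 0.5389 -0.2504  0.1252] [-0.037  -0.5168  0.4151]
False [ 0.538  -0.2162  0.124 ]
False
7.4333 [ 0.5383 -0.1555  0.1243] [-0.4373 -2.2305  5.9114] [ 0.539   0.4264 -0.4272  1.8912  0.2268  0.8703 -0.0019]
(np.int64(311), np.int64(205))
```

View pics/push.png

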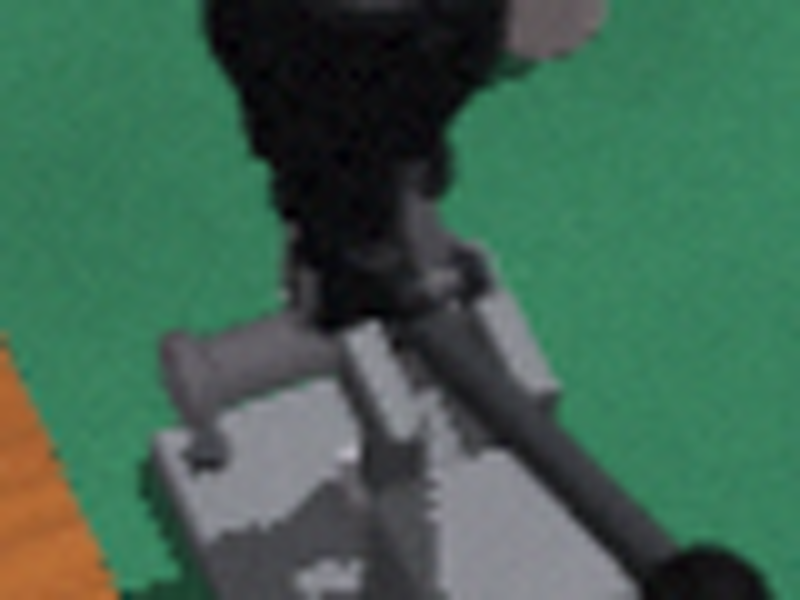

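The picture shows the pin's head still out at (185,370). The fingers are above or around the pin at (330,300), so I check whether they are actually shut.

Run:
```python
from h import *
s=state();print(s["grip_width"],s["gripper_force"],s["ee_pos"],s["wrist_force"])
print(zoom("top",[.538,-.152,.12],(40,30),"push_t",10))
```

```text
-5.1364808869546915e-05 2.2732961922883987 [ 0.53827356 -0.15551256  0.12426977] [ 0.25551792 -3.57667987  4.94090694]
(np.int64(284), np.int64(115))
```

View pics/push_t.png

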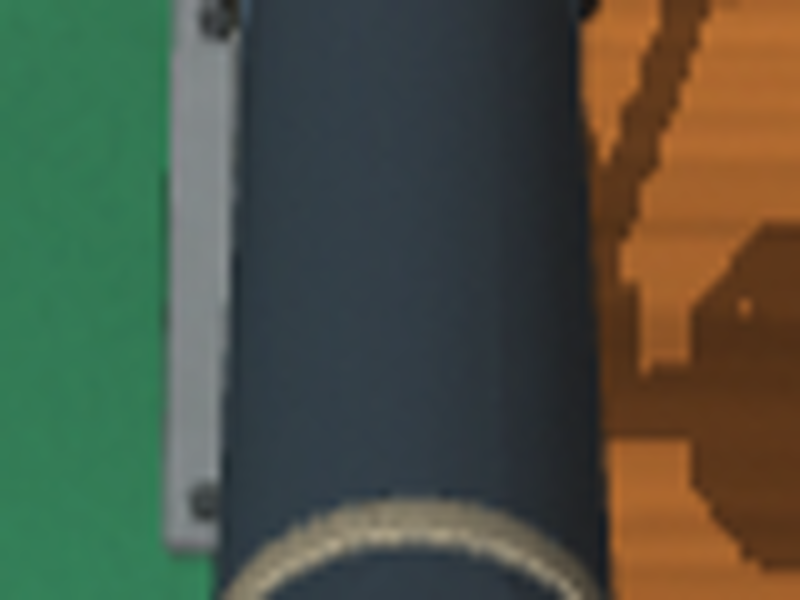

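Run:
```python
from h import *
np.set_printoptions(precision=3,suppress=True)
s=state();Rm=R.from_rotvec(s["eef_rot"]).as_matrix();print(Rm)
for d in(-.1,-.054,0,.017):
  for w in(-.011,0,.011):print(d,w,(proj("scene",s["ee_pos"]+Rm@[w,0,d])-[311,205])*10)
print((proj("scene",[.538,-.1957,.12])-[311,205])*10)
print((proj("scene",[.538,-.156,.12])-[311,205])*10)
```

```text
[[ 0.     1.     0.001]
 [ 1.    -0.    -0.001]
 [-0.001  0.001 -1.   ]]
-0.1 -0.011 [304.815 116.889]
-0.1 0 [344.749 104.044]
-0.1 0.011 [384.467  91.269]
-0.054 -0.011 [295.657 221.279]
-0.054 0 [334.263 208.595]
-0.054 0.011 [372.666 195.978]
0 -0.011 [285.67 335.12]
0 0 [322.824 322.634]
0 0.011 [359.791 310.211]
0.017 -0.011 [282.683 369.173]
0.017 0 [319.402 356.75 ]
0.017 0.011 [355.939 344.39 ]
[185.391 376.439]
[319.964 331.037]
```

The fingertips look to be above the pin, so their true height is in doubt. I'll go up and feel down onto the head's top, which should be at z = 0.134.

Run:
```python
from h import *
np.set_printoptions(precision=4,suppress=True)
move_l([.538,-.1555,.20],velocity=.15);print(state()["wrist_force"])
im=camera("scene");np.save("pics/up.npy",im)
move_l([.538,-.1957,.175],velocity=.15)
print(move_l([.538,-.1957,.12],velocity=.04,f_stop=6),state()["ee_pos"],state()["wrist_force"])
move_l([.538,-.1957,.2],velocity=.2)
a=np.load("pics/scene0.npy")[195:260,310:390];b=im[195:260,310:390]
cv2.imwrite("pics/cmp.png",cv2.resize(np.vstack([a,b])[:,:,::-1],None,fx=5,fy=4.6,interpolation=cv2.INTER_CUBIC))
```

```text
[ 0.7196 -0.1181 -0.2666]
True [ 0.5379 -0.1957  0.1251] [-0.708   0.4929  6.6972]
```

View pics/cmp.png

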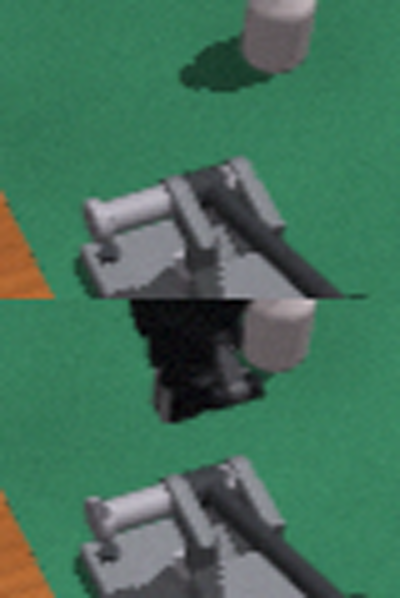

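Run:
```python
from h import *
im=np.load("pics/up.npy")
b=np.clip(255*(im[150:240,300:400]/255.)**.5,0,255).astype(np.uint8)
b=cv2.resize(b[:,:,::-1],None,fx=6,fy=6,interpolation=cv2.INTER_CUBIC)
for x in(-.014,0,.014):
  u=(proj("scene",[.538+x,-.1555,.183])-[300,150])*6;cv2.circle(b,(int(u[0]),int(u[1])),3,(0,0,255),-1)
cv2.imwrite("pics/up2.png",b);s=state();print(s["grip_width"],s["gripper_force"],s["t"])
```

```text
8.699212579461941e-05 0.0 10.3833
```

View pics/up2.png

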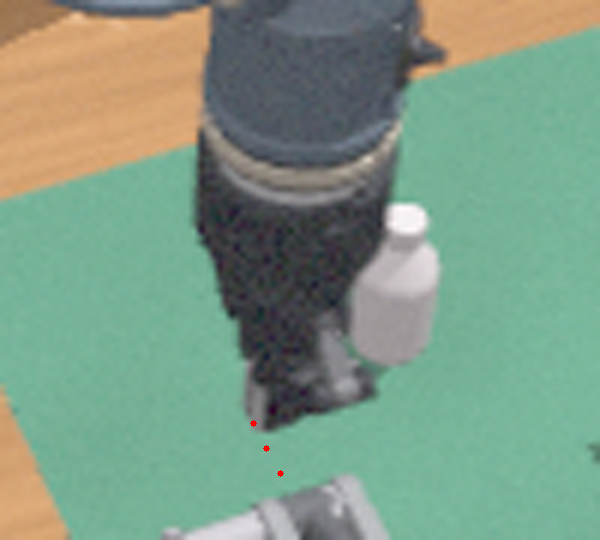

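The gripper's tip shows at about (260–375,410), but the projected tip is at (266,448), so the two disagree. I check the frames against the robot base and the start pose.

Run:
```python
from h import *
np.set_printoptions(precision=1,suppress=True)
for n in("scene","top"):
  print(n,proj(n,[0,0,0])*1.25,proj(n,[0,0,.05])*1.25)
  for d in(.0,.017):print("start tip",proj(n,[.29,-.609,.2217-d])*1.25)
S=np.array([.29,-.609,.2217]);y=np.array([.43,-.903,0])
for s in(-.0425,.0425):print(proj("scene",S+s*y)*1.25,proj("scene",S+s*y-[0,0,.017])*1.25)
print(state()["t"],state()["ee_pos"],state()["q"])
im=np.load("pics/up.npy").astype(int);m=(im.max(2)<75)[150:240,300:400]
n,l,st,c=cv2.connectedComponentsWithStats(m.astype(np.uint8));
for i in range(1,n):
  if st[i,4]>30:print(st[i]+[300,150,0,0,0],c[i]+[300,150])
g=m.copy()
for r in range(40,75):
  k=np.where(m[r,30:70])[0]
  if len(k):print(150+r,330+k.min(),330+k.max())
```

```text
scene [402.2 165.7] [402.4 153.1]
start tip [184.5 244.5]
start tip [187.1 249.6]
top [343.1 400.5] [341.1 401.2]
start tip [606.5 273.5]
start tip [604.1 274.7]
[202.2 233.2] [204.5 238.3]
[166.1 256.3] [169.  261.3]
10.3833 [ 0.5 -0.2  0.2] [ 0.6  0.4 -0.4  1.8  0.2  1.   0.1]
[308 150  66  29 945] [349.6 161.8]
[ 332  171   34   51 1008] [348.2 195.9]
[348 234  12   6  45] [353.7 237.2]
190 333 363
191 334 363
192 335 362
193 335 361
194 336 360
195 336 359
196 336 359
197 336 358
198 336 358
199 337 358
200 337 358
201 337 358
202 338 358
203 339 358
204 340 358
205 340 358
206 340 358
207 340 358
208 340 358
209 340 360
210 341 362
211 341 363
212 341 362
213 341 362
214 341 362
215 341 362
216 341 361
217 341 358
218 341 355
219 342 350
220 342 348
221 343 346
```

Run:
```python
from h import *
P=np.array([.56,-.22,.28])
def shot():
    im=camera("scene");s=state();Rm=R.from_rotvec(s["eef_rot"]).as_matrix();o=s["ee_pos"];c=np.round(proj("scene",o)).astype(int);a=c-[40,35]
    b=np.clip(255*(im[a[1]:a[1]+60,a[0]:a[0]+80]/255.)**.5,0,255).astype(np.uint8)
    b=cv2.resize(b[:,:,::-1],None,fx=5,fy=5,interpolation=cv2.INTER_CUBIC)
    w=s["grip_width"]/2;print(s["grip_width"],o)
    for off,col in(([0,0,0],(0,0,255)),([0,0,.017],(0,255,255)),([0,w+.0145,.017],(255,0,0)),([0,-w-.0145,.017],(255,0,0)),([.011,0,.017],(255,0,255)),([-.011,0,.017],(255,0,255))):
        u=((proj("scene",o+Rm@off)-a)*5).astype(int);cv2.circle(b,tuple(int(i) for i in u),2,col,-1)
    return b
goto(P,down(0));A=shot();release();B=shot()
goto(P,down(np.pi/2) if solve_ik(P,down(np.pi/2)) is not None and abs(solve_ik(P,down(np.pi/2))[6])<2.5 else down(-np.pi/2));C=shot();print(state()["q"]);close_gripper(30);D=shot()
cv2.imwrite("pics/four.png",np.vstack([np.hstack([A,B]),np.hstack([C,D])]));print(state()["t"],state()["grip_width"])
```

```text
-3.5806157611907116e-05 [ 0.55889942 -0.21970533  0.27792231]
0.0854816225722207 [ 0.56002693 -0.21999847  0.28007494]
0.08549328602023668 [ 0.55998464 -0.2200191   0.27999382]
[ 0.84139213  0.39271228 -0.72446909  1.61122873  0.27150913  1.24121904
  1.63635187]
3.731756373473469e-05 [ 0.56000022 -0.22000621  0.27998071]
13.8917 3.731756373473469e-05
```

View pics/four.png

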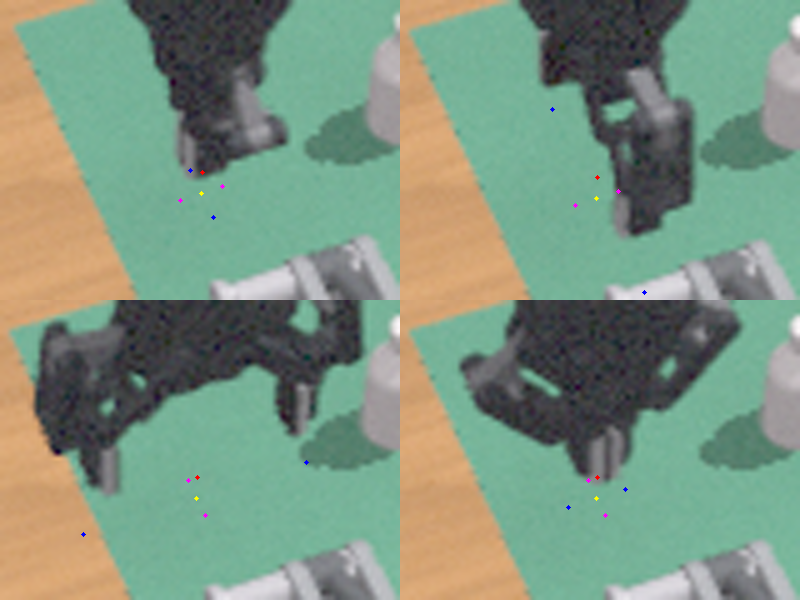

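All four panels agree: the shut tips end about 9 mm above the reported TCP, for example (605,480) against TCP (597,478). The touch on the head's top gave the same offset, so tip z = TCP z + 0.009 with no sideways bias. I push again, lower.

Run:
```python
from h import *
np.set_printoptions(precision=4,suppress=True)
goto([.538,-.25,.2],down(0));move_l([.538,-.25,.104],velocity=.2)
print(move_l([.538,-.22,.104],velocity=.08,f_stop=12),state()["wrist_force"])
r=move_l([.538,-.150,.104],velocity=.022,f_stop=15);s=state()
print(r,s["t"],s["ee_pos"],s["wrist_force"])
pause(.25);y=state()["ee_pos"][1];move_l([.538,y-.02,.104],velocity=.1);move_l([.538,y-.03,.25],velocity=.3)
goto([.40,-.22,.33],down(np.pi/2+.113))
for n in("scene","top"):np.save(f"pics/{n}1.npy",camera(n))
print(state()["t"],state()["q"])
```

```text
False [ 0.3524  0.1828 -0.4101]
True 18.375 [ 0.5379 -0.1774  0.1039] [ 0.5879 -1.8255  0.6034]
21.3833 [ 1.0069  0.0571 -0.6162  1.8427  0.0343  1.253   2.0646]
```

Run:
```python
from h import *
np.set_printoptions(precision=4,suppress=True,linewidth=250)
g=np.load("pics/top1.npy").astype(int);c=proj("top",[.538,-.0904,.13]);print(c, proj("top",[.538,-.078,.13]),proj("top",[.538,-.166,.12]))
u,v=np.round(c).astype(int);print(u-10,v-7);print(g[v-7:v+8,u-10:u+14].sum(2)//3)
h=np.round(proj("top",[.538,-.166,.12])).astype(int);print(h-[8,7]);print((g[h[1]-7:h[1]+8,h[0]-8:h[0]+9].sum(2)//3))
```

```text
[303.8236 144.1345] [299.8329 144.1132] [328.11   145.2789]
294 137
[[ 84  84  85  85  85  84  71 122 131 132 133 133 132 110  73 131 132 130  63  70  55  65  65  55]
 [ 84  84  84  84  83  84  72 125 131 132 132 133 132 115  74 131 131 130  63  70  54  65  65  56]
 [ 84  84  84  84  83  83  74 124 131 131 132 133 133 115  74 130 130 130  63  69  55  65  65  55]
 [ 83  84  84  84  82  83  76 126 130 130 132 133 133 126  75 130 130 129  64  70  53  65  65  54]
 [ 84  84  83  84  83  83  76 125 130 106 109 132 132 130  76 130 130 130  51  53  48  65  66  54]
 [ 85  85  83  85  84  93 118 126 118 165 162 134 133 134 116 125 126 125  66  93  54  61  63  55]
 [ 84  83  82  83  83 118 153 149  85 116 126 154 155 154 147 127 127 127 141 128  63  63  64  62]
 [ 84  83  83  84  83 129 169 160  75  72 124 174 175 175 165 134 135 136 173 147  69  69  69  69]
 [ 85  84  84  85  84 123 165 167 136 134 162 174 174 175 164 134 134 135 132 147  69  69  69  68]
 [ 84  85  85  83  83 112 148 153 153 165 176 157 157 158 149 124 124 124  98 133  62  62  62  63]
 [ 83  85  83  83  82  97 115 120 111 120 
[... 829 characters left out ...]
126 126 100 150 165  99  76  75  70  63  62  64  65  68  68]
 [ 69 134 134 133 105 160 174  81  74  67  62  61  63  64  66  68  70]
 [ 69 134 135 135 110 161 154  73  65  60  60  61  64  65  67  69  70]
 [ 64 126 126 125 106 152 103  65  55  59  61  63  64  66  68  69  71]
 [ 55 112 113 112  94 135  78  55  55  60  61  64  64  67  69  70  71]
 [ 42  91  90  91  76  88  62  52  59  61  62  63  66  67  69  70  72]
 [108  81  81  63  69  59  52  54  60  61  63  66  67  69  70  70  73]
 [129 116 115 109 110  63  54  58  60  63  65  66  68  69  70  71  71]
 [100  94  92  91  84  55  55  59  61  63  65  67  69  69  70  72  72]
 [ 91  72  71  71  58  53  57  61  62  64  66  67  69  70  71  73  72]]
```

The head was felt to stop at TCP y = -0.1774. With an 11 mm finger half-width this puts the hole at y ≈ -0.090, and the dark hole pixel in the top view gives -0.087, so they roughly agree. Next is the cotter. I grasp it at yaw -90° so that it can be turned half round, with the bow away from the lever.

Run:
```python
from h import *
np.set_printoptions(precision=4,suppress=True,linewidth=200)
E=[.526,.1235];a=-np.pi/2+.113
print(solve_ik([*E,.2],down(a)),solve_ik([.53,-.088,.2],down(np.pi/2)))
release();goto([*E,.22],down(a));move_l([*E,.054],velocity=.12,f_stop=10)
print(state()["ee_pos"],state()["wrist_force"])
close_gripper(60);s=state();print(s["grip_width"],s["gripper_force"],s["wrist_force"])
move_l([*E,.20],velocity=.12);s=state();print(s["grip_width"],s["wrist_force"],s["t"])
goto([.55,.02,.23],down(np.pi/2))
s=state();print(s["grip_width"],s["t"],s["q"],s["ee_pos"])
P=[]
for n in("scene","top"):
    im=camera(n);np.save(f"pics/{n}2.npy",im);o=s["ee_pos"]+[0,0,.0];c=np.round(proj(n,o)).astype(int);A=c-[30,25]
    b=cv2.resize(im[A[1]:A[1]+70,A[0]:A[0]+60,::-1],None,fx=6.5,fy=6.5,interpolation=cv2.INTER_CUBIC);P.append(b);print(n,A)
cv2.imwrite("pics/held.png",np.hstack(P))
```

```text
[-1.1448  0.4514  1.1219  1.9227 -0.467   1.0612 -1.282 ] [ 0.6874  0.3604 -0.7522  1.8551  0.2838  1.0361  1.3914]
[0.5265 0.1236 0.0547] [ 1.0771 -0.0566 -0.7541]
0.008770076162106519 59.7210967540741 [-0.707  -0.5301  1.7117]
0.008964224908587289 [ 0.0273 -0.2448 -1.2723] 28.5833
0.008824062075766987 31.0333 [-0.4711  0.2682  0.4391  1.8441 -0.1296  1.0577  1.5888] [0.5499 0.0201 0.2298]
scene [379 173]
top [235 104]
```

View pics/held.png

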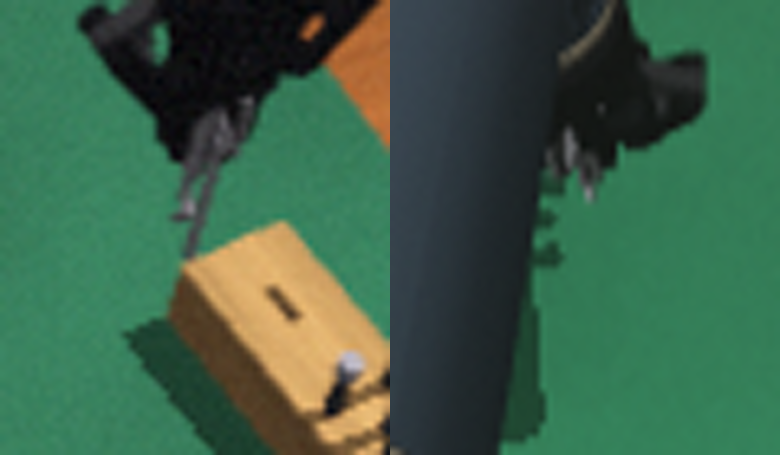

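Run:
```python
from h import *
np.set_printoptions(precision=4,suppress=True,linewidth=220)
L=[.5599,.0201,.1811]
print("pred scene",(proj("scene",L)-[379,173])*6.5,"pred top",(proj("top",L)-[235,104])*6.5,"bow",(proj("scene",[.545,.02,.19])-[379,173])*6.5,(proj("top",[.545,.02,.19])-[235,104])*6.5)
print(plane("scene",379+192/6.5,173+256/6.5,.1811))
for h in(.185,.195,.205,.215):print(h,proj("scene",[.5599,.0201,h]),proj("top",[.5599,.0201,h]))
im=np.load("pics/scene2.npy").astype(int);print(im[198:216,402:420].sum(2)//3)
im=np.load("pics/top2.npy").astype(int);print((im[118:138,255:275]).sum(2)//3)
```

```text
pred scene [185.6682 251.927 ] pred top [205.6763 179.4361] bow [171.3467 212.178 ] [202.8717 203.6144]
[0.5627 0.0215 0.1811]
0.185 [407.8248 210.8839] [266.4997 131.1609]
0.195 [408.4995 208.62  ] [266.13 130.01]
0.205 [409.184 206.323] [265.7553 128.8435]
0.215 [409.8785 203.9923] [265.3756 127.6611]
[[ 95  98  95  91  82  67  69  64  55  72  69  77  91  90  95  94  92  93]
 [ 98  93  95  95  92  76  66  63  65  73  79  93  90  92  93  88  90  90]
 [ 96  95  94  96  90  71  62  76  85  70  79  93  98  92  94  92  90  94]
 [ 98  98  94  93  91  70  81  88  74  73  86  97  93  89  94  92  91  91]
 [ 94  96  97  92  80  79  91  89  75  78  91  91  89  93  94  92  92  93]
 [ 99 100  95  89  78  91 102  80  69  79  92  91  94  95  94  91  92  94]
 [ 94  96  94  91  93 110 127  72  73  84  92  92  89  92  95  93  94  94]
 [ 98  97  95  93  90 105 126  74  77  93  92  96  92  93  95  91  95  97]
 [100  95  93  75  63  65  79  73  83  95  94  96  93  92  90  93  94  90]
 [101  96  97  91  87  90  83  74  80  94  92  92  89  91  97  93  96  96]
 [ 96  95  98  92  97  94  74  74  94  92  94
[... 1516 characters left out ...]
59  32  30  45  85  86  87  86  87]
 [ 34  33  32  47  68  61  33  51  79  65  36  60  56  72  76  86  87  86  86  86]
 [ 35  33  32  46  57  54  48  73  85  72  47  61  58  85  86  86  88  87  86  87]
 [ 34  34  31  43  49  49  50  85  85  80  79  72  75  85  85  85  87  87  86  86]
 [ 34  33  31  47  48  48  48  84  85  84 124  80  85  84  83  85  86  86  85  86]
 [ 34  32  30  75  75  73  74  84  86  86 118  83  85  84  85  86  85  85  85  86]
 [ 33  32  39  83  84  83  83  84  86  87  94  86  85  85  84  85  85  86  85  86]
 [ 34  32  37  59  62  84  83  84  86  85  85  85  84  85  85  84  85  85  84  86]
 [ 33  32  37  48  48  62  83  85  85  85  86  85  84  84  84  84  84  85  85  86]]
```

Run:
```python
from h import *
np.set_printoptions(precision=4,suppress=True,linewidth=220)
for y in(-.0904,-.0873):print(proj("scene",[.538,y,.13]),proj("scene",[.538,y+.0125,.12]))
c=np.round(proj("scene",[.538,-.089,.13])).astype(int);print(c-[8,7])
im=np.load("pics/scene1.npy").astype(int);print(im[c[1]-7:c[1]+9,c[0]-8:c[0]+10].sum(2)//3)
```

```text
[365.0559 228.7278] [368.7693 229.4084]
[366.0728 228.3861] [369.7736 229.0696]
[358 222]
[[ 92  91  92  91  94  86  93  91  91  94  90  91  89  93  93  92  94  88]
 [ 90  86  90  89  89  93  93  91  97  93  92  91  95  91  90  90  90  92]
 [ 91  90  91  91  90  90  93  91  94  93  94  88  95  92  93  90  93  92]
 [ 90  90  94  90  91  93  91  91  92  96  92  90  91  93  91  92  93  92]
 [ 93  91  89  91  92  92  95  89  89  86  89  94  93  95  95  93  92  90]
 [ 88  91  91  95  94  96 107 120 154 160 148 105  91  93  93  94  89  91]
 [ 94  88  91  96 131 173 174 125 144 181 173 127  95  94  91  91  93  92]
 [124 129 161 167 172 166 117  74 113 178 175 150  74  90  92  91  92  93]
 [141 145 172 183 187 180 116  67 101 160 160 147 111  95  90  92  89  94]
 [143 153 174 189 183 179 174 184 148 110 131 131 132  92  90  92  89  92]
 [143 143 151 167 162 157 151 146 140 144 103  95  96  95  95  91  90  92]
 [136 142 145 146 139 136 124 127 142 101  70  75  85  93  92  91  93  94]
 [113 140 139 138 121  95  88  92  72  74  89  96  94  90  94  91  90  89]
 [ 86 139 138 141 126  73  77  93  93  93  91  96  90  92  90  92  91  95]
 [ 65 111 138 142 131 109  92  94  94  92  91  92  90  97  90  93  94  91]
 [ 51  88 140 140 137 127  90  95  94  91  94  93  91  90  93  92  94  95]]
```

Held as wanted: the longer straight leg ends at left panel (192,256), on the +x side, 10 mm ahead of the TCP and 49 mm below it. The bow is at (183,213) on the -x side. Both views and the touch put the hole near (0.539,-0.0895), so I feel for it with light probes.

```bash
cat > probe.py <<'E'
from h import *
def probe(H,offs,ztouch=.1787,tmax=52):
    for dx,dy in offs:
        x,y=H[0]-.010+dx,H[1]+dy
        move_l([x,y,ztouch+.004],velocity=.06)
        hit=move_l([x,y,ztouch-.010],velocity=.03,f_stop=5)
        s=state();z=s["ee_pos"][2];print((round(dx*1e3,1),round(dy*1e3,1)),hit,np.round(z,4),np.round(s["wrist_force"],1),round(s["t"],2),flush=True)
        if not hit or z<ztouch-.0055: return x,y
        if s["t"]>tmax: return
E
python3 - <<'E'
from probe import *
goto([.529,-.0895,.21],down(np.pi/2));print(state()["t"],state()["wrist_force"])
o=1.5e-3
print(probe((.539,-.0895),[(0,0),(0,o),(0,-o),(o,0)]))
E
```

```text
31.6583 [-0.15595482 -0.39442777 -0.69420249]
(0.0, 0.0) True 0.1754 [0.  0.5 4.9] 32.62
(0.0, 1.5) True 0.175 [-0.5 -1.6  0.1] 33.24
(0.0, -1.5) True 0.1743 [-0.3  0.8 -1.6] 33.88
(1.5, 0.0) True 0.1757 [-0.6  0.3  5.9] 34.51
None
```

```bash
sed -i 's/f_stop=5/f_stop=8/; s/ztouch=.1787/ztouch=.1757/;s/ztouch+.004/ztouch+.003/' probe.py
python3 - <<'E'
from probe import *
o=1.5e-3
print(probe((.539,-.0895),[(0,-o),(0,-2*o),(0,o),(0,2*o),(-o,0),(-o,-o),(-o,o),(o,-o),(o,o)],tmax=42))
E
```

```text
(0.0, -1.5) True 0.1731 [-1.6 -0.5 -0.2] 35.05
(0.0, -3.0) True 0.1761 [ 1.   1.  -0.7] 35.55
(0.0, 1.5) True 0.1745 [-1.9 -1.1  1.2] 36.08
(0.0, 3.0) True 0.1772 [-1.  -0.1  5.6] 36.58
(-1.5, 0.0) False 0.1655 [ 0.  -0.8  0.1] 37.41
(0.5275000000000001, -0.0895)
```

In the hole. Now I press down over the pin.

Run:
```python
from h import *
x,y=.5275,-.0895
for z in(.158,.150,.145,.140,.135,.131):
    h=move_l([x,y,z],velocity=.04,f_stop=22);s=state();print(z,h,np.round(s["ee_pos"],4),np.round(s["wrist_force"],1),round(s["t"],2),s["grip_width"])
    if h:break
```

```text
0.158 False [ 0.5268 -0.0894  0.1575] [-1.6 -0.2 -1.3] 37.75 0.009136856611884915
0.15 False [ 0.5264 -0.0897  0.1498] [-4.5  0.2  2.6] 38.1 0.008970437369650096
0.145 False [ 0.5265 -0.0895  0.1443] [-4.2 -0.4 -2.4] 38.38 0.0092300615525719
0.14 False [ 0.5265 -0.0893  0.1388] [-3.1 -1.  -9.5] 38.65 0.009029347263327886
0.135 False [ 0.528  -0.0894  0.1351] [-3.  -0.  -3.8] 38.92 0.00872176676562164
0.131 False [ 0.5275 -0.0896  0.131 ] [-3.7 -1.4 -1.8] 39.17 0.008673580234535353
```

It resisted on the way down (about +2.6 N), then pulled itself down (-9.5 N), so it has snapped. Release, retreat and check.

Run:
```python
from h import *
np.set_printoptions(precision=4,suppress=True,linewidth=220)
release();pause(.3);s=state();print(s["wrist_force"])
move_l([.5275,-.0895,.26],velocity=.15);goto([.42,.12,.36],down(np.pi/2));print(state()["t"],state()["wrist_force"])
for n in("scene","top"):
    im=camera(n);np.save(f"pics/{n}3.npy",im);d=np.abs(im.astype(int)-np.load(f"pics/{n}1.npy").astype(int)).sum(2)
    for nm,p in(("eye",[.5285,-.0895,.152]),("hole",[.538,-.0895,.13]),("head",[.538,-.166,.12])):print(n,nm,proj(n,p))
    c=np.round(proj(n,[.53,-.0895,.14])).astype(int);print(c-[9,10]);print((d[c[1]-10:c[1]+11,c[0]-9:c[0]+11]))
```

```text
[-0.4738  1.2388  0.202 ]
42.2083 [ 1.0282  0.0234 -0.0266]
scene eye [364.6125 221.3373]
scene hole [365.3513 228.6285]
scene head [339.6297 239.2396]
[355 214]
[[  3   9   1   4   4  19   3  12   6   7   4   4   4   4   6   2   4   8   5   6]
 [  6   2   7   4   4  28   8  14   8  16   6   4   4   3   6   5   4   7   5   1]
 [  4   5  19  16   2   3   9  13   7  44   4   8  12  11   1   5   5   9   5   6]
 [  4   5   8   8   7   4  36  84 113 172 183  13   6  11   6   8  14  11   4   8]
 [  4   9   9  13   5  17  62 103 179 146 226  75  19   9   7  10   7   6   2   9]
 [  4   6   4  12   8  20  79  87 158 258 174 226   5  11   3   2   8   8   2   3]
 [  3   5   4   4   1  13  62  92  87 163 132 194  54   4   7   1   2   6  10   4]
 [ 13  10   9   6   4  12  54  82  97 146 236  88  58   3   5   6   2   3   2   6]
 [  9   3   5   2   7   6  29 130 281  95 115  88  85   5   2   6   2   5   4   7]
 [  2   7  11   5  17   4  17  88 183  84  83  70  44   1   5   5   4   4   5   4]
 [ 73  22   4   3   7   4   3  31  76  85  78  91  34   4  11  12   9   9   8  12]
 [107  14   7   3   9  13
[... 1945 characters left out ...]
21  26  26  27  72  74  35   4   5]
 [  3   5   5   6   7   5   5  11  99  65 112   7   9   6   7  10  10  11   7   8]
 [  7   9   2   5   4   5   4   3 110 143 118   6   6   8   5   9   7   5   3   6]
 [  7   5   2   4   7   7   2   4  25  45  88   5   7   6   6   7   4   6   7  11]
 [  5   6   6   4   1  10   4   8   7  44  18   8   8   5   8   8   6   8  38 134]
 [  7   5   4   4   2   4   5   7   4  15   5   4   8   4   7   6   8   6   7  44]
 [  4   6   4   3   4   2   9   6   8   5   5   8   7   6   4   8   6   9   5   7]
 [  6   5   4   4   5   5   6  10   6   8   8   9   6   7  10   7  11   8   8   8]
 [  4   4   4   4   6   5   6   4   6   6   7   8   5   9   7   7   6   8   5   6]]
```

The new blob in the scene view is centred near (364,220), against a predicted seated eye of (364.6,221.3), so the cotter is seated. I check that the head has not moved, then hand in.

Run:
```python
from h import *
d=np.abs(np.load("pics/top3.npy").astype(int)-np.load("pics/top1.npy").astype(int)).sum(2)
print(d[140:151,318:332].max())
print(hand_in(),state()["t"])
```

```text
269
the job is handed in; nothing more can be done
the job is handed in; nothing more can be done
```

Run:
```python
import numpy as np
np.set_printoptions(linewidth=200)
for k in(1,3):print(np.load(f"pics/top{k}.npy").astype(int)[140:150,318:332].sum(2)//3)
```

```text
[[ 45  69  70 130 129 130  66  49  69  72  70  82  80  81]
 [ 36  49  51 130 130 129  67  90 108  99  78  79  80  80]
 [ 51  51  52 126 125 125  95 129 145 116  79  78  78  71]
 [ 62  61  62 126 126 126 100 150 165  99  76  75  70  63]
 [ 69  68  69 134 134 133 105 160 174  81  74  67  62  61]
 [ 68  68  69 134 135 135 110 161 154  73  65  60  60  61]
 [ 63  63  64 126 126 125 106 152 103  65  55  59  61  63]
 [ 56  55  55 112 113 112  94 135  78  55  55  60  61  64]
 [ 45  43  42  91  90  91  76  88  62  52  59  61  62  63]
 [ 57  77 108  81  81  63  69  59  52  54  60  61  63  66]]
[[ 47  70  72 132 133 132  67  51  72  74  74  74  74  75]
 [ 36  50  53 133 133 132  67  93 110 101  74  73  74  74]
 [ 52  53  53 128 128 128  96 131 146 130  73  74  74  73]
 [ 64  63  63 129 129 129 102 153 167 150  74  73  74  74]
 [ 71  69  71 136 136 136 107 163 178 158  73  73  72  73]
 [ 70  69  70 137 137 137 113 165 180 162  72  72  73  73]
 [ 65  64  65 128 128 128 108 154 168 155  72  72  73  74]
 [ 57  56  57 115 114 115  96 139 151 142  72  73  73  73]
 [ 45  43  43  93  93  93  77 106 126 115  72  72  73  73]
 [ 58  78 111  82  83  66  71  76  85  81  72  73  74  73]]
```

The job is handed in but I haven't seen the verdict: the pin was pushed home to its felt stop and the cotter pressed through until it snapped over the pin, then released; I handed in before seeing the head check, which showed a change, but the saved pictures suggest that was the arm covering the head's edge earlier, with the pin unmoved.

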